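# Put the cleaned skate bearings away in the cabinet drawer

## Task

Put the four cleaned bearings away: pull the cabinet's drawer well open by its bar handle, then raise the back of the hinged tray on top of the cabinet so that all four bearings slide off its front edge into the drawer. Let the tray back down flat and push the drawer fully shut with the bearings inside, leaving everything else standing where it is.

Things in the scene. Friction and masses are not known exactly. Their poses are not given: they have to be found in the camera images.
- cabinet: low oak bench cabinet with one full-width drawer: 170 deep (x), 240 wide (y), 110 high. Origin on the table under the middle of the front face; x points from the front to the back, y to the left seen from the robot, z up. It is fixed to the table.
- drawer (a joint): how far the drawer is out, in m: 0 shut, 0.12 at its stop; it slides towards the cabinet's -x. It runs stiffly (about 2 N) and stays where it is left. It may start slightly ajar.
- drawer_handle (a point): middle of the drawer's steel bar handle, moving with the drawer: a 10 mm round bar along the cabinet's y, 130 long between its two end posts, 94 above the table (16 below the cabinet's top), its centre 40 in front of the drawer's front panel, so 35 clear between bar and panel. The panel is 14 thick, 236 wide and 12 to 106 above the table.
- drawer_in (a point): centre of the drawer's inner floor, 20 above the table, axes as the cabinet's, moving with the drawer. The inside is 139 long (x), 196 wide (y); side walls 50 high, 6 thick.
- tray (a joint): tip angle of the tray in rad: 0 flat on the cabinet, growing as its back edge is raised, stop at 1.2. It falls back flat under its own weight (about 0.35 kg with its load) when let go.
- tray_hinge (a point): middle of the tray's hinge line, along the cabinet's y, level with the tray's floor, 118 above the table and 4 behind the cabinet's front face. The aluminium tray is 132 wide and reaches from 20 in front of this line (open pouring edge, no wall) to 80 behind it; side and back walls 16 high.
- tray_bail (a point): middle of the tray's steel bail handle, moving with the tray: a 10 mm round bar along the cabinet's y, 124 long between its two upright posts, at the back end of the tray, 76 behind the hinge line and 70 above the tray's floor when flat (188 above the table). The space behind it, over the cabinet's top, is free for 70 mm.
- bearing0: clean skate bearing, steel ring-like disc 22 across, 7 thick, lying flat and loose on the tray; origin at the centre of its underside (its axis is z)
- bearing1: clean skate bearing, steel ring-like disc 22 across, 7 thick, lying flat and loose on the tray; origin at the centre of its underside (its axis is z)
- bearing2: clean skate bearing, steel ring-like disc 22 across, 7 thick, lying flat and loose on the tray; origin at the centre of its underside (its axis is z)
- bearing3: clean skate bearing, steel ring-like disc 22 across, 7 thick, lying flat and loose on the tray; origin at the centre of its underside (its axis is z)
- mug: white enamel mug 82 across, 85 high, origin under its centre; leave alone
- ratchet: black ratchet handle with steel head, 190 long along x, 24 high, lying on the table, origin under its middle; leave alone
- washer0: white nylon cup washer, 26 across, 7 high, on the cabinet's top to the right of the tray, origin under its centre; leave alone
- washer1: the same, to the left of the tray; leave alone
- wheel: grey skate wheel lying flat, 57 across, 31 high, origin under its centre; leave alone
- cleaner: clear bottle with black cap, 60 across, 150 high, standing, origin under its centre; leave alone
- brush: cleaning brush 180 long lying on the table; leave alone

How it is judged (in metres and radians):
On the way, in this order (a step that is already met when the one before it is completed fails the run):
1. the drawer is pulled out at least 85 mm (value of joint drawer above 0.085 m), for 0.2 s.
2. all four bearings lie in the drawer, which is still at least 60 mm out (x of bearing0 in the frame of drawer_in between -0.075 and 0.075 m and y of bearing0 in the frame of drawer_in between -0.105 and 0.105 m and z of bearing0 in the frame of drawer_in between -0.006 and 0.035 m and x of bearing1 in the frame of drawer_in between -0.075 and 0.075 m and y of bearing1 in the frame of drawer_in between -0.105 and 0.105 m and z of bearing1 in the frame of drawer_in between -0.006 and 0.035 m and x of bearing2 in the frame of drawer_in between -0.075 and 0.075 m and y of bearing2 in the frame of drawer_in between -0.105 and 0.105 m and z of bearing2 in the frame of drawer_in between -0.006 and 0.035 m and x of bearing3 in the frame of drawer_in between -0.075 and 0.075 m and y of bearing3 in the frame of drawer_in between -0.105 and 0.105 m and z of bearing3 in the frame of drawer_in between -0.006 and 0.035 m and value of joint drawer above 0.06 m), for 0.2 s.
3. the tray is back down flat and the drawer is shut with the bearings inside (x of bearing0 in the frame of drawer_in between -0.075 and 0.075 m and y of bearing0 in the frame of drawer_in between -0.105 and 0.105 m and z of bearing0 in the frame of drawer_in between -0.006 and 0.035 m and x of bearing1 in the frame of drawer_in between -0.075 and 0.075 m and y of bearing1 in the frame of drawer_in between -0.105 and 0.105 m and z of bearing1 in the frame of drawer_in between -0.006 and 0.035 m and x of bearing2 in the frame of drawer_in between -0.075 and 0.075 m and y of bearing2 in the frame of drawer_in between -0.105 and 0.105 m and z of bearing2 in the frame of drawer_in between -0.006 and 0.035 m and x of bearing3 in the frame of drawer_in between -0.075 and 0.075 m and y of bearing3 in the frame of drawer_in between -0.105 and 0.105 m and z of bearing3 in the frame of drawer_in between -0.006 and 0.035 m and value of joint drawer below 0.008 m and value of joint tray below 0.06 rad), for 0.2 s.
At the end, for the whole second after the job is handed in: All four bearings lie at rest inside the drawer (within its walls, less than 35 mm above its floor), the drawer is shut to within 8 mm and the tray lies flat (tipped less than 0.06 rad) (all of step 3 and linear speed of each of bearing0, bearing1, bearing2, bearing3 below 0.03 m/s); the robot touches nothing.
It fails at once if any of the mug, ratchet, cup washers, wheel, bottle or brush is shifted by more than 25 mm (distance of any of mug, ratchet, washer0, washer1, wheel, cleaner, brush from where it was at the start of the episode above 0.025 m).
It fails at once if the mug, the bottle, the wheel or a cup washer is knocked over (angle between any of mug, cleaner, wheel, washer0, washer1's own z axis and vertical above 0.5 rad).
It also fails if it takes over 59 s, if anything falls off the work surface, if the arm or the gripper's body presses on something with over 40 N, if the wrist force passes 120 N, or if a joint passes its speed limit or range.

## Robot

A 7-joint arm with a two-finger parallel gripper is mounted at the origin on the work surface. World frame = base frame: x ahead of the robot, y to its left, z up, the work surface at z = 0. Lengths are in mm, angles in rad, forces in N, time in s.
With the tool pointing down it reaches from about 400 to 850 mm from the base axis. Payload 6.9 kg.
Tool frame: the origin (TCP) lies on the centre line of the jaws, within the pads' length; the fingertips stand 17 mm ahead of it and the grasp point (between the pads) lies 2 mm behind it; z points along the fingers, y is the line along which they close (so a half turn about z gives the same grasp; the last joint's range is limited). The gripper opens to 85 mm and grips with 20 to 120 N. Pads are 22 mm wide; open, the fingers measure 114 mm over their backs; the gripper's body (76 mm by 85 mm) begins 54 mm behind the grasp point. The pads swing forward as they close: fully open they stand 13 mm farther back than shut.
Start: joints at [1.276, 0.507, -0.238, 1.5, 0.126, 1.149, -0.155], TCP at [243.242, -575.712, 217.275] pointing down, gripper open.
Joint ranges: [-3.08, 3.08], [-0.24, 2.05], [-1.43, 1.35], [0, 2.5], [-1.52, 4.66], [0.17, 1.96], [-2.89, 2.89]. Speed limits (rad/s): [2.39, 2.39, 3.14, 3.14, 3.14, 3.14, 3.14].

## Interface

Orientations are given as [roll, pitch, yaw] about the fixed x, y, z axes, in that order (R = Rz(yaw) Ry(pitch) Rx(roll)).
In Python, from rig import ctrl gives the robot as it stands.
- The arm moves only by the tool play_rows, never from a script. Its argument "plan" is a list that holds one entry, the list of rows, each a list of 5 numbers: the shift along the tool's x, y, z in cm, then the turn about the tool's z in rad, then the opening, from -1 (shut) to 1 (fully open). A call has 1 to 10 rows; each row shifts and turns the commanded pose from where the row before left it, along the tool's axes as they then stand; what a row does not reach is not made up. A row lasts 1/12 s, in which the tool goes at most 41.7 mm and 7.16 degrees, less where a joint would pass 70% of its speed; a pose out of reach is approached as far as the arm can. A call with a gripper value outside its range is refused whole. The fingers move at their own pace and stop on an object; the grip force is fixed at half the most. Time passes only in rows, so rows that do not move let the fingers close. It gives the time, the measured TCP pose, the force, the opening and the grip force at its end, in the units of the state.
- ctrl.state(): the state, without advancing time (a new reading comes with each control period).
- ctrl.snapshot(name): name is "scene" or "top" or "wrist"; returns a dict with "img" (420x560x3 uint8, blue, green, red), "z_map" (420x560 float32, mm along the optical axis (not along the pixel's ray), 0 where there is no reading), "camera_matrix" (3x3 intrinsics, pixels), "dist_coeffs" ([k1, k2, p1, p2, k3] as OpenCV has them; the pictures are not rectified), "rvec" (rotation vector, rad) and "tvec" (3), from world to camera coordinates, as OpenCV has them. Camera axes: x right, y down, z forward; pixel columns grow to the right and rows downward; lengths in mm; the calibration is good to about 2 mm. A picture is of the moment at which its call begins.
- ctrl.sign_off(): hands the job in; it is judged then, once.
The state is a dict: "time": time; "joint_pos": joint angles; "dq": joint speeds; "effort": joint torques, N m; "tcp_pos": TCP position; "orientation": TCP orientation; "contact_force": force on the tool from outside, world axes, zero at the start; "ft_torque": the same for the moment, N m; "gripper_width": finger opening in mm; "grip_force": force on a finger pad.
Only numpy, scipy, OpenCV 4.12 (cv2) and the standard library are available. Lean on these libraries where they do the work, as an engineer would, in place of code of your own. Each camera call takes 0.05 s, during which the arm holds its last target. There are 200 camera calls.

## Working session

There is one attempt and no reset: what is moved stays moved. The work goes in short steps, Python scripts to look and compute and a tool call to move; the robot and the scene stay as the last step left them, time stands still between calls to the robot, and variables do not carry over. Pictures are saved under pics/ and viewed, at most 10 in all, crops included, and the job is handed in when it is done.

Besides the shell and the picture viewer there is one more tool, called after ">>>" as name(argument=value, ...) on one line, values as JSON. play_rows: Moves the arm, as the interface text tells. Its arguments: {"type":"object","properties":{"plan":{"type":"array"}},"required":["plan"]}

```bash
mkdir -p pics
cat > h.py <<'E'
import cv2, numpy as np
from rig import ctrl
def ray(s,u,v):
    p=cv2.undistortPoints(np.array([[[u,v]]],float),np.array(s["camera_matrix"]),np.array(s["dist_coeffs"]))[0,0]
    R=cv2.Rodrigues(np.array(s["rvec"],float))[0];t=np.array(s["tvec"],float).ravel()
    return -R.T@t, R.T@np.array([p[0],p[1],1.])
def plane(s,u,v,z):
    o,d=ray(s,u,v); return o+d*(z-o[2])/d[2]
def depth(s,u,v):
    o,d=ray(s,u,v); return o+d*s["z_map"][int(v),int(u)]
E
python3 - <<'E'
from h import *
st=ctrl.state();print({k:np.round(st[k],3) for k in st})
for n in("scene","top"):
    s=ctrl.snapshot(n);cv2.imwrite(f"pics/{n}0.png",s["img"]);np.save(f"{n}0.npy",s,allow_pickle=True)
    print(n,ray(s,280,210))
E
```

```text
{'time': np.float64(0.0), 'joint_pos': array([ 1.276,  0.508, -0.238,  1.501,  0.126,  1.149, -0.155]), 'dq': array([-0.001,  0.   ,  0.001, -0.   , -0.001,  0.001,  0.   ]), 'effort': array([-1.0000e-03, -6.2060e+01, -2.1870e+00, -2.4966e+01,  1.3000e-02,
        1.2000e-02, -0.0000e+00]), 'tcp_pos': array([ 243.015, -575.257,  216.445]), 'orientation': array([-3.14, -0.  ,  0.4 ]), 'contact_force': array([-0.613,  0.068,  0.177]), 'ft_torque': array([ 0.07 , -0.004, -0.029]), 'grip_force': np.float64(0.0), 'gripper_width': np.float64(85.133)}
scene (array([1509.61548034,  166.84227201, 1009.35074198]), array([-0.71603417, -0.06069361, -0.69543573]))
top (array([ 502.25020693,  105.04732548, 1072.67413195]), array([ 0.10277655,  0.00355543, -0.99472261]))
```

View pics/top0.png

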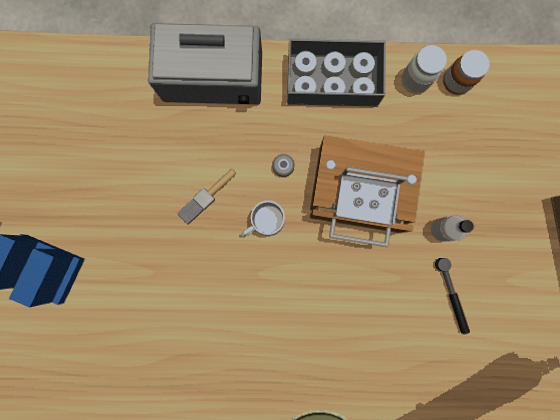

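View pics/scene0.png

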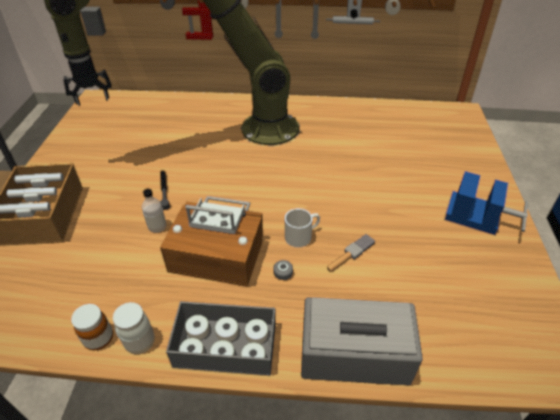

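The top view shows the cabinet with back corners at about (323,137) and (424,150). The handle bar runs from about (331,238) to (388,245), and the tray bail from about (345,171) to (400,180). The mug is at (267,218), the bottle at (450,229) and the ratchet at (452,295).

Run:
```python
from h import *
s=np.load("top0.npy",allow_pickle=True).item()
for n,u,v,z in[("BL",323,137,110),("BR",424,150,110),("FR",414,230,110),("hl",331,238,94),("hr",388,245,94),("bl",345,171,188),("br",400,180,188),("mug",267,218,85),("bot",465,226,150),("ratch",443,265,20),("ratch",465,330,20)]:
    print(n,plane(s,u,v,z).round(1),depth(s,u,v).round(1))
c=s["img"][120:260,290:480];cv2.imwrite("pics/crop0.png",cv2.resize(c,None,fx=4.2,fy=4.2,interpolation=cv2.INTER_CUBIC))
```

```text
BL [777.7  10.9 110. ] [780.2  10.  101. ]
BR [ 751.6 -227.   110. ] [ 780.3 -265.2   -0.8]
FR [ 562.5 -202.2  110. ] [ 569.5 -237.8   -1.5]
hl [540.1 -12.8  94. ] [543.7 -24.2  -1.1]
hr [ 526.9 -146.3   94. ] [ 529.3 -170.8   -1.4]
bl [681.5 -30.  188. ] [682.8 -31.  181.5]
br [ 664.5 -148.2  188. ] [ 668.8 -154.9  164.7]
mug [584.4 139.1  85. ] [591.3 141.9   2.2]
bot [ 571.6 -301.5  150. ] [ 571.6 -301.4  150.3]
ratch [ 482.3 -302.1   20. ] [ 482.4 -301.    22.8]
ratch [ 325.5 -352.3   20. ] [ 325.5 -352.4   19.8]
```

View pics/crop0.png

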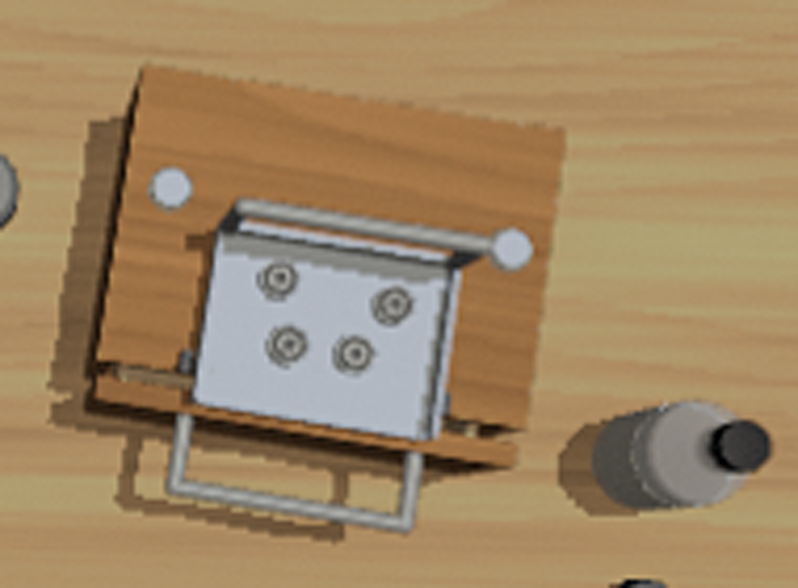

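The crop sharpens this. The bar's ends are at crop (175,490) and (410,525), the pouring edge runs (195,402)-(440,440), and the bail runs (240,207)-(~490,245). The four bearings sit on the tray. Next I measure in the cabinet frame.

Run:
```python
from h import *
s=np.load("top0.npy",allow_pickle=True).item()
P=lambda u,v,z:plane(s,290+(u+.5)/4.2-.5,120+(v+.5)/4.2-.5,z)
BL,BR=P(145,67,110),P(565,128,110); FRc=P(527,430,110)
hl,hr=P(175,490,94),P(410,525,94); bl,br=P(240,207,188),P(490,245,188); el,er=P(195,402,118),P(440,440,118)
for a,b in((BL,BR),(hl,hr),(bl,br),(el,er)):
    d=a-b; print(np.linalg.norm(d).round(1),"psi",np.arctan2(-d[0],d[1]).round(4),"mid",((a+b)/2).round(1))
psi=-0.105;c=np.array([np.cos(psi),np.sin(psi),0]);y=np.array([-c[1],c[0],0])
for n,p in dict(BL=BL,BR=BR,FR=FRc,hl=hl,hr=hr,bl=bl,br=br,el=el,er=er).items(): print(n,(c@p).round(1),(y@p).round(1))
```

```text
237.4 psi -0.126 mid [ 766.3 -109.6  110. ]
132.2 psi -0.1242 mid [535.9 -79.   94. ]
129.1 psi -0.1312 mid [677.7 -97.7 188. ]
135.1 psi -0.1314 mid [582.7 -87.9 118. ]
BL 776.0 90.0
BR 771.0 -147.3
FR 599.4 -142.8
hl 542.5 43.7
hr 540.0 -88.4
bl 685.9 38.3
br 682.6 -90.7
el 590.5 41.2
er 586.9 -93.9
```

>>> play_rows(plan=[[[0,0,-1,-0.12,1],[0,0,-1,-0.12,1],[0,0,0,-0.12,1],[0,0,0,-0.12,1],[0,0,0,-0.12,1],[0,0,0,-0.12,1],[0,0,0,-0.12,1],[0,0,0,-0.12,1],[0,0,0,-0.105,1]]])

```text
time: 0.85
tcp_pos: [243.0, -575.5, 236.8]
orientation: [-3.141, -0.001, 1.471]
contact_force: [0.3, 0.2, -0.1]
gripper_width: 85.2
grip_force: 0.0
```

>>> play_rows(plan=[[[3.3,1.4,0,0.028,1],[3.3,1.4,0,0,0.5],[3.3,1.4,0,0,-0.4],[3.3,1.4,0,0,-0.4],[3.3,1.4,0,0,-0.4],[3.3,1.4,0,0,-0.4],[3.3,1.4,0,0,-0.4],[3.3,1.4,0,0,-0.4],[3.3,1.4,0,0,-0.4],[3.3,1.4,0,0,-0.4]]])

```text
time: 1.68
tcp_pos: [425.5, -265.3, 237.1]
orientation: [-3.141, -0.0, 1.437]
contact_force: [0.4, -1.1, 0.9]
gripper_width: 25.7
grip_force: 0.0
```

>>> play_rows(plan=[[[3.3,1.4,0,0,-0.4],[3.3,1.4,0,0,-0.4],[3.3,1.4,1,0,-0.4],[3.3,1.4,1,0,-0.4],[3.3,1.4,1,0,-0.4],[3.3,1.4,1,0,-0.4],[0,0,0,0,-0.4],[0,0,0,0,-0.4],[0,0,0,0,-0.4]]])

```text
time: 2.43
tcp_pos: [534.5, -82.2, 196.9]
orientation: [-3.14, 0.0, 1.437]
contact_force: [0.2, -0.9, 0.5]
gripper_width: 25.2
grip_force: 0.0
```

Run:
```python
from h import *
s=ctrl.snapshot("wrist");cv2.imwrite("pics/w1.png",s["img"]);np.save("w1.npy",s,allow_pickle=True)
st=ctrl.state();print(st["tcp_pos"],st["orientation"],st["gripper_width"],st["joint_pos"])
```

```text
[534.42976556 -83.05851726 197.12171955] [-3.14087660e+00  7.68665501e-04  1.43557147e+00] 26.11805393899509 [ 0.52727342  0.4397344  -0.61994354  1.75036843  0.29069666  1.04520439
 -0.33065426]
```

View pics/w1.png

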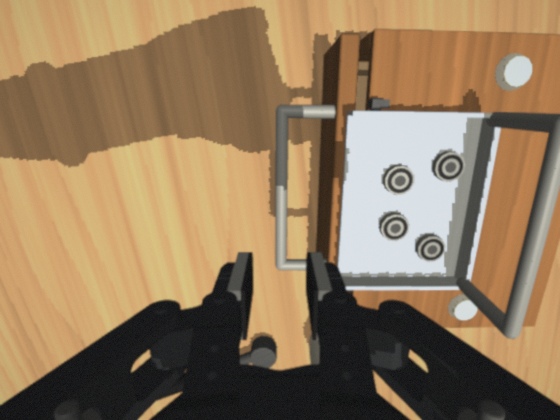

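The wrist view shows the bar vertical at column ~281, rows 112–265, centred between the jaws. The drawer panel's top edge is at about columns 340–358, and the bail runs from about (555,125) to (513,332).

Run:
```python
from h import *
s=np.load("w1.npy",allow_pickle=True).item()
psi=-0.13;c=np.array([np.cos(psi),np.sin(psi),0]);y=np.array([-c[1],c[0],0])
t=np.array([534.4,-83,197])
for n,u,v,z in[("h1",281,112,94),("h2",281,265,94),("panel f",341,60,106),("panel b",358,60,106),("cab",374,35,110),("lipA",348,112,118),("lipB",338,286,118),("bailA",555,130,188),("bailB",513,328,188)]:
    p=plane(s,u,v,z);print(n,p.round(1),"rel tcp cab",(c@(p-t)).round(1),(y@(p-t)).round(1))
```

```text
h1 [545.3 -12.1  94. ] rel tcp cab 1.6 71.7
h2 [ 528.3 -140.7   94. ] rel tcp cab 1.4 -58.0
panel f [591.7  17.6 106. ] rel tcp cab 43.8 107.1
panel b [603.6  16.  106. ] rel tcp cab 55.8 107.2
cab [614.6  30.1 110. ] rel tcp cab 64.8 122.5
lipA [591.5 -17.9 118. ] rel tcp cab 48.2 72.0
lipB [ 573.6 -153.6  118. ] rel tcp cab 48.0 -65.0
bailA [681.9 -36.7 188. ] rel tcp cab 140.3 65.0
bailB [ 670.1 -155.   188. ] rel tcp cab 143.9 -53.8
```

>>> play_rows(plan=[[[0.7,0.15,1.5,0,-0.4],[0,0,2,0,-0.4],[0,0,2,0,-0.4],[0,0,2,0,-0.4],[0,0,2,0,-0.4],[0,0,1,0,-0.4],[0,0,0,0,-0.62],[0,0,0,0,-0.62],[0,0,0,0,-0.62]]])

```text
time: 3.23
tcp_pos: [538.0, -75.6, 93.4]
orientation: [3.14, 0.0, 1.436]
contact_force: [0.2, -0.6, -0.6]
gripper_width: 16.2
grip_force: 0.0
```

>>> play_rows(plan=[[[0,-0.8,0,0,-0.62],[0,-1.2,0,0,-0.62],[0,-1.2,0,0,-0.62],[0,-1.2,0,0,-0.62],[0,-1.2,0,0,-0.62],[0,-1.2,0,0,-0.62],[0,-1.2,0,0,-0.62],[0,-1.2,0,0,-0.62],[0,-1.0,0,0,-0.62],[0,-0.6,0,0,-0.62]]])

```text
time: 4.07
tcp_pos: [429.1, -60.7, 92.9]
orientation: [3.141, 0.001, 1.437]
contact_force: [-0.2, 0.3, 0.2]
gripper_width: 16.4
grip_force: 0.0
```

>>> play_rows(plan=[[[0,0,0,0,-0.4],[0,0.3,0,0,-0.4],[0,0,0,0,-0.4],[0,0,0,0,-0.4]]])

```text
time: 4.4
tcp_pos: [434.3, -61.1, 92.4]
orientation: [3.141, -0.0, 1.437]
contact_force: [-0.6, -0.0, -0.1]
gripper_width: 25.9
grip_force: 0.0
```

>>> play_rows(plan=[[[0,0,-2,0,-0.4],[0,0,-3,0,-0.4],[0,0,-3,0,-0.4],[0,0,-3,0,-0.4],[0,0,-3,0,-0.4],[0,0,0,0,-0.4],[0,0,0,0,-0.4]]])

```text
time: 4.98
tcp_pos: [434.6, -61.3, 233.6]
orientation: [3.138, 0.0, 1.436]
contact_force: [0.4, -0.6, -0.5]
gripper_width: 25.5
grip_force: 0.0
```

>>> play_rows(plan=[[[0,2.5,0,0,-0.3],[0,3,0,0,-0.3],[0,3,0,0,-0.3],[0,3,0,0,-0.3],[0,3,0,0,-0.3],[0,3,0,0,-0.3],[0,3,0,0,-0.3],[0,3,0,0,-0.3],[0,0,0,0,-0.3],[0,0,0,0,-0.3]]])

```text
time: 5.82
tcp_pos: [666.5, -92.1, 228.9]
orientation: [-3.137, -0.001, 1.437]
contact_force: [0.0, 0.7, -0.8]
gripper_width: 29.9
grip_force: 0.0
```

Run:
```python
from h import *
a=ctrl.snapshot("wrist");b=ctrl.snapshot("top");np.save("w2.npy",a,allow_pickle=True);np.save("t2.npy",b,allow_pickle=True)
st=ctrl.state();print(st["tcp_pos"],st["orientation"],st["gripper_width"])
cv2.imwrite("pics/w2.png",np.vstack([cv2.resize(a["img"],(400,300)),cv2.resize(b["img"][120:285,270:490],(400,300))]))
```

```text
[665.24464775 -92.00272456 230.67454596] [-3.13875990e+00 -1.12661729e-04  1.43757663e+00] 29.771109635053588
```

View pics/w2.png

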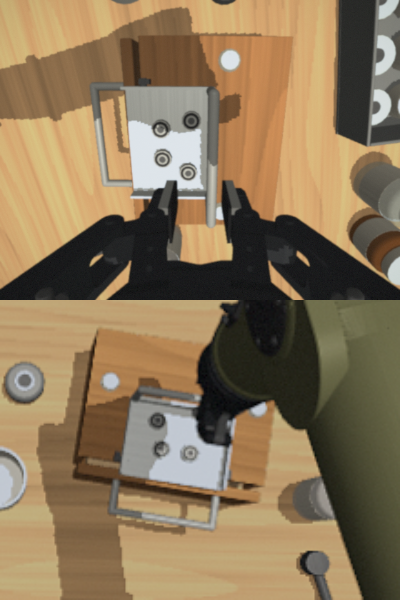

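The pictures show the drawer about where it started: the bar is at column ~97 in the upper panel. I'll measure it.

Run:
```python
from h import *
a=np.load("w2.npy",allow_pickle=True).item()
psi=-0.13;c=np.array([np.cos(psi),np.sin(psi),0]);y=np.array([-c[1],c[0],0])
t=np.array([534.4,-83,197])
k=1.4
for n,u,v,z in[("h1",95,86,94),("h2",104,182,94),("bailA",212,90,188),("bailB",210,225,188),("lipA",124,88,118),("lipB",133,195,118),("cabFL",139,37,110)]:
    p=plane(a,u*k,v*k,z);print(n,p.round(1),(c@(p-t)).round(1),(y@(p-t)).round(1),"d",depth(a,u*k,v*k).round(0))
cv2.imwrite("pics/w2b.png",a["img"])
```

```text
h1 [547.8 -11.5  94. ] 4.1 72.6 d [550. -12.  98.]
h2 [ 526.4 -138.5   94. ] -0.7 -56.1 d [ 528. -137.   97.]
bailA [685.2 -30.2 188. ] 142.7 71.9 d [685. -30. 190.]
bailB [ 668.  -159.1  188. ] 142.4 -58.1 d [ 668. -156.  192.]
lipA [590.6 -18.8 118. ] 47.4 70.9 d [596. -19. 133.]
lipB [ 571.7 -151.4  118. ] 45.8 -63.0 d [ 577. -145.  131.]
cabFL [616.3  32.  110. ] 66.3 124.7 d [616.  32. 109.]
```

View pics/w2b.png

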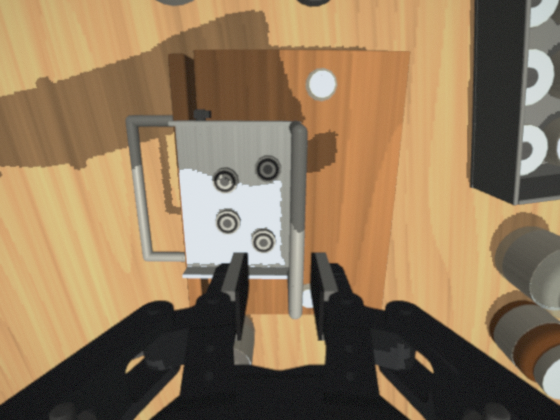

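Run:
```python
from h import *
for f,t in(("w1.npy",[534.4,-83,197]),("w2.npy",[665.2,-92,230.7])):
    a=np.load(f,allow_pickle=True).item()
    psi=-0.13;c=np.array([np.cos(psi),np.sin(psi),0]);y=np.array([-c[1],c[0],0]);print(f)
    Z=a["z_map"];m=(Z>0)&(Z<260)
    v,u=np.nonzero(m);p=np.array([depth(a,i,j) for i,j in zip(u[::7],v[::7])])-t
    q=np.c_[p@c,p@y,p[:,2]]
    i=np.argsort(q[:,2])[:400:25];print(np.c_[q[i],u[::7][i],v[::7][i]].round(0))
```

```text
w1.npy
[[  71.  116. -128.  367.   54.]
 [  42.  105. -117.  333.   68.]
 [  42.  114. -110.  335.   53.]
 [  -2.   71. -103.  276.  113.]
 [   7.   61. -101.  288.  127.]
 [   6.   40. -100.  287.  154.]
 [  19.   72. -100.  304.  111.]
 [   5.   74. -100.  285.  109.]
 [  35.   71.  -99.  325.  113.]
 [   3.   26.  -99.  283.  172.]
 [   5.   70.  -99.  286.  114.]
 [  21.   72.  -98.  307.  112.]
 [  42.   92.  -98.  336.   83.]
 [  65.   98.  -96.  368.   75.]
 [  48.  118.  -94.  347.   44.]
 [  49.   65.  -93.  345.  122.]]
w2.npy
[[ -74.  112. -127.  185.   59.]
 [ -74.  114. -125.  184.   57.]
 [ -85.  112. -124.  171.   59.]
 [ -40.  103. -123.  227.   70.]
 [  82.  115. -123.  382.   54.]
 [  29.  113. -122.  314.   56.]
 [  66.   96. -122.  360.   79.]
 [  59.  107. -122.  352.   64.]
 [  75.   94. -122.  371.   82.]
 [  79.  107. -122.  378.   65.]
 [ -10.  115. -122.  265.   53.]
 [   4.  112. -122.  282.   57.]
 [  45.  115. -122.  335.   53.]
 [   1.   97. -122.  279.   78.]
 [ -53.  107. -122.  210.   65.]
 [ 102.  105. -122.  406.   68.]]
```

Run:
```python
from h import *
for f,t in(("w1.npy",[534.4,-83,197]),("w2.npy",[665.2,-92,230.7])):
    a=np.load(f,allow_pickle=True).item()
    psi=-0.13;c=np.array([np.cos(psi),np.sin(psi),0]);y=np.array([-c[1],c[0],0]);print(f)
    for u,v in((248,258),(240,265),(235,285),(245,300),(314,258),(322,265),(330,285),(316,300)):
        p=depth(a,u,v)-t; print(u,v,a["z_map"][v,u],(p@c).round(0),(p@y).round(0),p[2].round(0))
```

```text
w1.npy
248 258 145.66376 -14.0 11.0 23.0
240 265 138.88654 -17.0 11.0 30.0
235 285 122.4465 -16.0 11.0 48.0
245 300 121.84743 -13.0 6.0 50.0
314 258 144.75209 16.0 11.0 24.0
322 265 139.19624 19.0 11.0 30.0
330 285 131.20427 21.0 6.0 40.0
316 300 120.10217 14.0 7.0 51.0
w2.npy
248 258 154.47533 -13.0 6.0 14.0
240 265 138.12976 -15.0 10.0 29.0
235 285 123.1993 -15.0 10.0 45.0
245 300 139.82909 -13.0 -5.0 32.0
314 258 145.29068 17.0 10.0 22.0
322 265 138.4375 20.0 10.0 29.0
330 285 123.33623 21.0 10.0 45.0
316 300 129.66081 16.0 1.0 41.0
```

The depth map shows the visible fingertips about 35 mm higher than the stated geometry, at roughly TCP +18 mm. So the jaws passed over the bar. I'll go back and go deeper, then close lightly to check.

>>> play_rows(plan=[[[0,-2,0,0,-0.3],[0,-3,0,0,-0.3],[0,-3,0,0,-0.3],[0,-3,0,0,-0.3],[-0.1,-1.9,0,0,-0.3],[0,0,0,0,-0.3],[0,0,0,0,-0.3]]])

```text
time: 6.5
tcp_pos: [536.8, -76.5, 233.1]
orientation: [3.141, 0.002, 1.437]
contact_force: [0.7, 0.3, -0.3]
gripper_width: 30.1
grip_force: 0.0
```

>>> play_rows(plan=[[[0,0,2.5,0,-0.3],[0,0,2.5,0,-0.3],[0,0,2.5,0,-0.3],[0,0,2.5,0,-0.3],[0,0,2.5,0,-0.3],[0,0,1.5,0,-0.3],[0,0,0,0,-0.3],[0,0,0,0,-0.3]]])

```text
time: 7.17
tcp_pos: [538.3, -76.1, 91.8]
orientation: [-3.14, -0.0, 1.437]
contact_force: [1.6, 1.0, 0.1]
gripper_width: 30.1
grip_force: 0.0
```

Run:
```python
from h import *
a=ctrl.snapshot("wrist");t=ctrl.state()["tcp_pos"];print(t);np.save("w3.npy",a,allow_pickle=True)
psi=-0.13;c=np.array([np.cos(psi),np.sin(psi),0]);y=np.array([-c[1],c[0],0])
for u in(242,248,312,318):
  for v in range(244,268,3):
    p=depth(a,u,v)-t; print(u,v,(p@c).round(0),(p@y).round(0),p[2].round(0))
cv2.imwrite("pics/w3.png",a["img"])
```

```text
[538.94576923 -76.05170374  92.77303927]
242 244 -32.0 -34.0 -94.0
242 247 -32.0 -36.0 -92.0
242 250 -32.0 -39.0 -93.0
242 253 -18.0 10.0 18.0
242 256 -17.0 10.0 21.0
242 259 -17.0 10.0 24.0
242 262 -17.0 10.0 27.0
242 265 -16.0 9.0 29.0
248 244 -27.0 -34.0 -94.0
248 247 -27.0 -37.0 -93.0
248 250 -27.0 -39.0 -93.0
248 253 -15.0 9.0 15.0
248 256 -15.0 7.0 15.0
248 259 -15.0 5.0 15.0
248 262 -15.0 4.0 15.0
248 265 -15.0 3.0 16.0
312 244 26.0 -34.0 -93.0
312 247 27.0 -38.0 -95.0
312 250 27.0 -39.0 -93.0
312 253 15.0 10.0 19.0
312 256 15.0 9.0 19.0
312 259 15.0 7.0 19.0
312 262 15.0 5.0 18.0
312 265 15.0 5.0 20.0
318 244 31.0 -34.0 -93.0
318 247 31.0 -37.0 -93.0
318 250 32.0 -40.0 -95.0
318 253 17.0 10.0 18.0
318 256 17.0 10.0 21.0
318 259 17.0 10.0 24.0
318 262 16.0 10.0 27.0
318 265 16.0 10.0 29.0
```

View pics/w3.png

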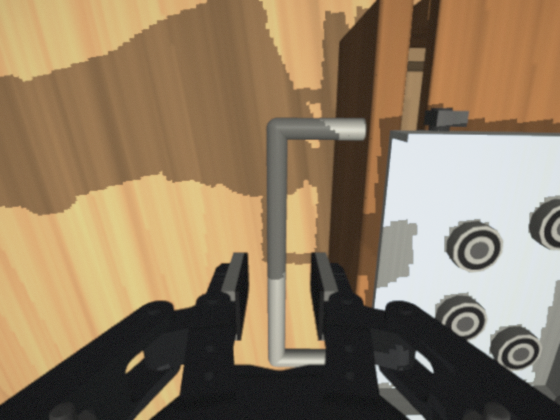

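The view shows the bar at column 277 between the jaws but well below them. Depth puts the fingertips about 15 mm above the reported TCP, so I go 30 mm lower and test by closing.

>>> play_rows(plan=[[[0,0,1,0,-0.3],[0,0,1,0,-0.3],[0,0,1,0,-0.3],[0,0,0,0,-0.3],[0,0,0,0,-1],[0,0,0,0,-1],[0,0,0,0,-1],[0,0,0,0,-1],[0,0,0,0,-1]]])

```text
time: 7.97
tcp_pos: [538.0, -76.2, 62.2]
orientation: [-3.141, -0.0, 1.437]
contact_force: [-0.3, 1.2, -4.2]
gripper_width: 8.0
grip_force: 58.4
```

Gripped. Now the pull.

>>> play_rows(plan=[[[0,-0.8,0,0,-1],[0,-1.2,0,0,-1],[0,-1.2,0,0,-1],[0,-1.2,0,0,-1],[0,-1.2,0,0,-1],[0,-1.2,0,0,-1],[0,-1.2,0,0,-1],[0,-1.2,0,0,-1],[0,-1.0,0,0,-1],[0,-0.5,0,0,-1]]])

```text
time: 8.8
tcp_pos: [430.8, -61.2, 62.3]
orientation: [-3.141, -0.001, 1.437]
contact_force: [2.3, 2.6, -13.0]
gripper_width: 8.1
grip_force: 58.7
```

>>> play_rows(plan=[[[0,0,0,0,-1],[0,0,0,0,-0.3],[0,0,0,0,-0.3],[0,0,0,0,-0.3],[0,0,-2,0,-0.3],[0,0,-2.5,0,-0.3],[0,0,-2.5,0,-0.3],[0,0,-2.5,0,-0.3],[0,0,-2.5,0,-0.3],[0,0,-2.5,0,-0.3]]])

```text
time: 9.63
tcp_pos: [432.3, -62.2, 208.9]
orientation: [3.141, 0.0, 1.436]
contact_force: [0.8, -0.6, -0.1]
gripper_width: 29.7
grip_force: 0.0
```

Run:
```python
from h import *
a=ctrl.snapshot("top");w=ctrl.snapshot("wrist");t=ctrl.state()["tcp_pos"];print(t)
psi=-0.131;c=np.array([np.cos(psi),np.sin(psi),0])
cv2.imwrite("pics/t4.png",np.hstack([w["img"][:,::1],cv2.resize(a["img"][120:300,300:430],(240,332))[:,:].copy() if 0 else np.zeros((420,0,3),np.uint8)]))
# bar position from wrist depth: points 92..102 high, y near centre
Z=w["z_map"];P=np.array([depth(w,u,v) for v in range(60,240,6) for u in range(100,460,2)])
m=(P[:,2]>90)&(P[:,2]<103);q=P[m]@c;print(np.histogram(q,bins=np.arange(400,700,10)))
```

```text
[434.59845667 -62.19237498 210.94627984]
(array([  0,   0,   0, 118,  12,  12,  14,  39,   0,   0,   0,   0,   0,
         0,   0,   0,   0,   0,   0,   0,   0,   0,   0,   0,   0,   0,
         0,   0,   0]), array([400, 410, 420, 430, 440, 450, 460, 470, 480, 490, 500, 510, 520,
       530, 540, 550, 560, 570, 580, 590, 600, 610, 620, 630, 640, 650,
       660, 670, 680, 690]))
```

The drawer is out about 0.116 m. Next I go to the bail.

>>> play_rows(plan=[[[0,2.5,-1,0,-0.3],[0,3,-1,0,-0.3],[0,3,0,0,-0.3],[0,3,0,0,-0.3],[0,3,0,0,-0.3],[0,3,0,0,-0.3],[0,3,0,0,-0.3],[0,3,0,0,-0.3],[0,1,0,0,-0.3],[0,0,0,0,-0.3]]])

```text
time: 10.57
tcp_pos: [676.7, -95.2, 225.0]
orientation: [-3.14, -0.0, 1.436]
contact_force: [-0.0, 0.7, -0.3]
gripper_width: 29.9
grip_force: 0.0
```

>>> play_rows(plan=[[[0,0,0,0,-0.3],[0,0,0,0,-0.3]]])

```text
time: 10.73
tcp_pos: [674.1, -94.5, 226.9]
orientation: [-3.14, 0.0, 1.437]
contact_force: [1.0, -0.6, 0.1]
gripper_width: 30.1
grip_force: 0.0
```

>>> play_rows(plan=[[[0,0.1,1.5,0,-0.3],[0,0,2,0,-0.3],[0,0,2,0,-0.3],[0,0,1.9,0,-0.3],[0,0,0,0,-0.3],[0,0,0,0,-0.66],[0,0,0,0,-0.66],[0,0,0,0,-0.66],[0,0,0,0,-0.66]]])

```text
time: 11.48
tcp_pos: [676.6, -94.8, 154.9]
orientation: [3.139, -0.0, 1.437]
contact_force: [-0.2, -0.6, -0.0]
gripper_width: 14.5
grip_force: 0.0
```

>>> play_rows(plan=[[[0,-0.77,-0.72,0,-0.66],[0,-0.77,-0.65,0,-0.66],[0,-0.44,-0.28,0,-0.66],[0,-0.44,-0.27,0,-0.66],[0,-0.45,-0.25,0,-0.66],[0,-0.46,-0.24,0,-0.66],[0,-0.48,-0.19,0,-0.66],[0,-0.48,-0.17,0,-0.66],[0,-0.49,-0.16,0,-0.66],[0,-0.5,-0.14,0,-0.66]]])

```text
time: 12.32
tcp_pos: [622.8, -87.7, 183.8]
orientation: [-3.141, -0.0, 1.437]
contact_force: [0.9, -0.6, 0.5]
gripper_width: 14.1
grip_force: 0.7
```

>>> play_rows(plan=[[[0,-0.51,-0.09,0,-0.66],[0,-0.51,-0.07,0,-0.66],[0,-0.51,-0.06,0,-0.66],[0,-0.52,-0.04,0,-0.66],[0,-0.52,0.03,0,-0.66],[0,-0.52,0.03,0,-0.66],[0,-0.51,0.05,0,-0.66],[0,-0.51,0.05,0,-0.66],[0,0,0,0,-0.66],[0,0,0,0,-0.66]]])

```text
time: 13.15
tcp_pos: [582.5, -82.3, 185.0]
orientation: [-3.141, 0.0, 1.437]
contact_force: [0.3, 0.3, 0.9]
gripper_width: 14.6
grip_force: 0.2
```

Run:
```python
from h import *
b=ctrl.snapshot("top");w=ctrl.snapshot("wrist");st=ctrl.state();print(st["tcp_pos"],st["contact_force"])
cv2.imwrite("pics/p5.png",np.vstack([cv2.resize(w["img"],(400,300)),cv2.resize(b["img"][120:285,270:490],(400,300),interpolation=cv2.INTER_CUBIC)]))
np.save("w5.npy",w,allow_pickle=True)
```

```text
[583.02202897 -82.3782676  184.97532398] [-1.2014446  -0.71145197  0.72610765]
```

View pics/p5.png

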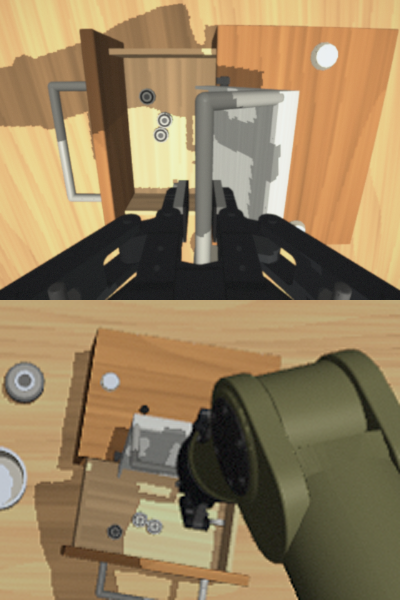

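Three bearings are visible in the open drawer, at (147,97), (164,120) and (161,135) in the upper panel. The fourth is hidden by the gripper or still on the tray. I'll tip slightly more, hold, then lower the tray.

>>> play_rows(plan=[[[0,-0.5,0.1,0,-0.66],[0,-0.5,0.12,0,-0.66],[0,0,0,0,-0.66],[0,0,0,0,-0.66],[0,0,0,0,-0.66],[0,1,-0.22,0,-0.66],[0,1.02,-0.1,0,-0.66],[0,1.04,-0.06,0,-0.66],[0,1.04,0.1,0,-0.66],[0,1.02,0.16,0,-0.66]]])

```text
time: 14.08
tcp_pos: [624.5, -88.0, 184.1]
orientation: [3.141, -0.0, 1.437]
contact_force: [0.7, -0.1, -1.0]
gripper_width: 14.4
grip_force: 0.2
```

Run:
```python
from h import *
w=ctrl.snapshot("wrist");st=ctrl.state();print(st["tcp_pos"])
cv2.imwrite("pics/p6.png",w["img"])
```

```text
[626.13891866 -88.25358823 183.52217508]
```

View pics/p6.png

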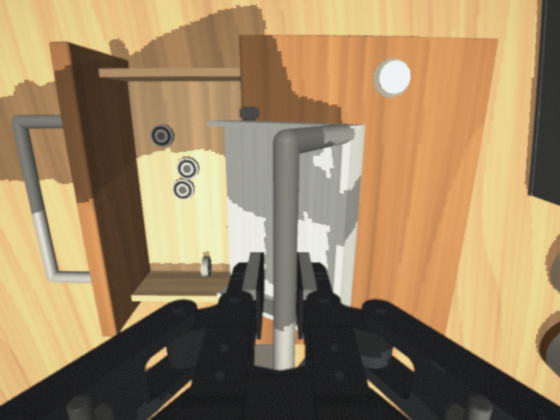

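All four bearings are in the drawer. Three lie flat at (162,135), (187,168) and (183,189), and one stands on edge against the side wall at (206,265). The tray is empty, so I lower it the rest of the way.

>>> play_rows(plan=[[[0,0.98,0.3,0,-0.66],[0,0.97,0.36,0,-0.66],[0,0.91,0.49,0,-0.66],[0,0.88,0.55,0,-0.66],[0,0.77,0.65,0,-0.66],[0,0.77,0.72,0,-0.66],[0,0.1,0,0,-0.66],[0,0,0,0,-0.66],[0,0,0,0,-0.3],[0,0,0,0,-0.3]]])

```text
time: 14.97
tcp_pos: [676.9, -94.8, 153.7]
orientation: [3.141, -0.0, 1.437]
contact_force: [-0.2, 0.4, -0.0]
gripper_width: 30.2
grip_force: 0.0
```

>>> play_rows(plan=[[[0,0,0,0,-0.3],[0,0,-1.5,0,-0.3],[0,0,-2,0,-0.3],[0,0,-2,0,-0.3],[0,0,-2,0,-0.3],[0,0,0,0,-0.3],[0,0,0,0,-0.3]]])

```text
time: 15.55
tcp_pos: [677.5, -94.8, 230.1]
orientation: [3.139, 0.0, 1.437]
contact_force: [-0.4, -0.2, -0.4]
gripper_width: 30.1
grip_force: 0.0
```

>>> play_rows(plan=[[[0,-2.5,0,0,-0.3],[0,-3,0,0,-0.3],[0,-3,0,0,-0.3],[0,-3,0,0,-0.3],[0,-3,0,0,-0.3],[0,-3,0,0,-0.3],[0,-3,0,0,-0.3],[0,-3,0,0,-0.3],[0,-1,0,0,-0.3],[0,0,0,0,-0.3]]])

```text
time: 16.38
tcp_pos: [431.3, -62.4, 228.0]
orientation: [-3.14, 0.002, 1.437]
contact_force: [0.5, 0.4, 0.3]
gripper_width: 29.9
grip_force: 0.0
```

>>> play_rows(plan=[[[0,0,2,0,-0.3],[0,0,3,0,-0.3],[0,0,3,0,-0.3],[0,0,3,0,-0.3],[0,0,3,0,-0.3],[0,0,2.7,0,-0.3],[0,0,0,0,-0.3],[0,0,0,0,-0.3]]])

```text
time: 17.05
tcp_pos: [434.1, -61.8, 60.4]
orientation: [-3.138, -0.001, 1.438]
contact_force: [0.1, 0.9, 0.3]
gripper_width: 29.9
grip_force: 0.0
```

>>> play_rows(plan=[[[0,0,0,0,-1],[0,0,0,0,-1],[0,0,0,0,-1],[0,0,0,0,-1],[0,0,0,0,-1]]])

```text
time: 17.47
tcp_pos: [435.1, -62.2, 62.4]
orientation: [3.139, 0.0, 1.437]
contact_force: [-2.2, 2.2, 6.8]
gripper_width: 7.8
grip_force: 59.2
```

Gripped. Now I push it shut gently.

>>> play_rows(plan=[[[0,0.5,0,0,-1],[0,1,0,0,-1],[0,1,0,0,-1],[0,1,0,0,-1],[0,1,0,0,-1],[0,1,0,0,-1],[0,1,0,0,-1],[0,1,0,0,-1],[0,1,0,0,-1],[0,1,0,0,-1]]])

```text
time: 18.3
tcp_pos: [529.1, -75.3, 62.5]
orientation: [3.14, 0.001, 1.436]
contact_force: [-3.3, -0.1, 6.0]
gripper_width: 8.0
grip_force: 59.2
```

>>> play_rows(plan=[[[0,0.7,0,0,-1],[0,0.5,0,0,-1],[0,0.4,0,0,-1],[0,0.3,0,0,-1],[0,0.2,0,0,-1],[0,0,0,0,-1]]])

```text
time: 18.8
tcp_pos: [544.6, -77.5, 62.4]
orientation: [-3.134, 0.003, 1.437]
contact_force: [-16.9, 2.2, 21.6]
gripper_width: 7.9
grip_force: 60.9
```

>>> play_rows(plan=[[[0,0,0,0,-0.3],[0,0,0,0,-0.3],[0,0,0,0,-0.3],[0,-0.4,0,0,-0.3],[0,0,-2,0,-0.3],[0,0,-3,0,-0.3],[0,0,-3,0,-0.3],[0,0,-3,0,-0.3],[0,0,-2,0,-0.3],[0,0,0,0,-0.3]]])

```text
time: 19.63
tcp_pos: [548.2, -77.3, 196.1]
orientation: [3.133, -0.0, 1.436]
contact_force: [-0.1, 0.1, -0.0]
gripper_width: 30.0
grip_force: 0.0
```

Run:
```python
from h import *
w=ctrl.snapshot("wrist");b=ctrl.snapshot("top");st=ctrl.state();print(st["tcp_pos"],st["contact_force"])
np.save("w7.npy",w,allow_pickle=True);cv2.imwrite("pics/p7.png",w["img"])
```

```text
[545.92696883 -77.72402166 192.08233114] [-0.16472407  0.61482529 -0.71147348]
```

View pics/p7.png

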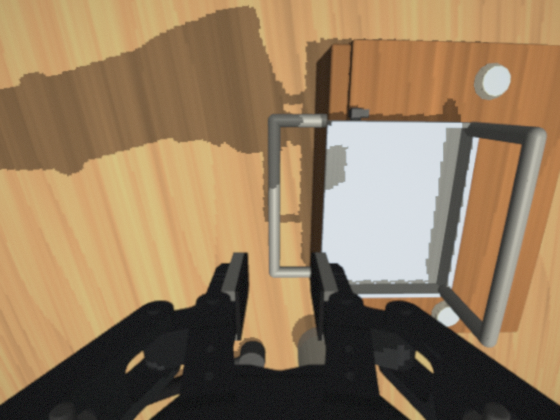

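The view shows the tray flat and empty and the panel's back edge (column ~351) meeting the cabinet's edge (column ~353). The bar is at column 275. I'll measure the gap.

Run:
```python
from h import *
a=np.load("w7.npy",allow_pickle=True).item()
psi=-0.131;c=np.array([np.cos(psi),np.sin(psi),0])
t=np.array([534.4,-83,0])
for n,u,v,z in[("h1",275,122,94),("h2",274,270,94),("panel f",331,60,106),("panel b",350,60,106),("cab",353,60,110),("lipA",328,122,118),("lipB",320,295,118),("bailA",537,140,188),("bailB",491,335,188)]:
    p=plane(a,u,v,z);print(n,(c@(p-t)).round(1),depth(a,u,v).round(0))
```

```text
h1 11.0 [555. -14.  99.]
h2 9.2 [ 537. -137.   98.]
panel f 50.6 [600.  23. 105.]
panel b 63.9 [613.  22. 104.]
cab 65.2 [614.  21. 109.]
lipA 48.2 [591. -18. 121.]
lipB 47.2 [564. -71. 247.]
bailA 145.3 [684. -35. 192.]
bailB 144.3 [ 669. -151.  191.]
```

The drawer is shut to within about 1 mm, the tray is flat and the gripper is clear, so I'm handing in.

```bash
python3 -c "
from rig import ctrl
print(ctrl.sign_off())"
```

```text
the job is handed in; nothing more can be done
None
```

I handed the job in with all four bearings in the drawer, the drawer shut to about 1 mm, the tray flat and the gripper clear; no verdict came back, and I didn't re-measure the objects to be left alone.

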